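# Run the flux tin along the rail into the third gap

### The job

A flux tin waits in the lane at the right-hand end of the divider rack. With your fingertips, run the tin along the front rail, counting the gaps from that end as it passes them, then push it into the third gap until it is fully home against the back wall. Slide it only: never lift or tip it, and leave the two connectors and the battery where they stand in the rack.

Things in the scene. Friction and masses are not known exactly. Their poses are not given: they have to be found in the camera images.
- rack: Grey metal divider rack, fixed; place and yaw vary. Origin at worktop level on its lane's centre line, in front of gap 3; x into the gaps, y left along the lane. Floor plate 4 mm thick, x -38 to 84, y -237 to 160. Lane free from x -29 to 29; at y -237 to -160 a guide wall at x 29 to 34, 22 mm high, backs it; its right end is open. Heights are above the worktop.
- gap1 (a point): Middle of the mouth of gap 1, the rightmost (-y), on the floor plate: rack x 29, y -126, z 4 mm. Five gaps, each 58 mm wide and 50 mm deep, open in front and above; gap n has its middle at rack y = (n - 3) x 63 mm. Dividers 5 mm thick, round-nosed, 30 mm high, noses at rack x 29; inner face of the back wall at rack x 79, back wall 40 mm high.
- rail (a point): Top of the front rail opposite gap 3, rack x -32, z 10 mm. A straight steel bar 6 mm thick along the whole front of the lane, parallel to rack y; fingers can reach over it at 13 mm above the worktop to push the tin.
- tin: Round flux tin, yellow lid, clear below, 51 mm across, 20 mm high, under 0.2 kg, loose. Origin at the centre of its underside. It starts upright on the rack's floor plate at the right end of the lane, rack y about -187 to -205 mm. Home in gap 3 its centre is at rack x = 53.5 mm, y = 0 (+-3.5 mm play).
- connector_small: Loose white power connector, 18x24x10 mm, lying at the back of gap 2, 4 or 5. Origin at the centre of its underside.
- connector_large: Loose white power connector, 18x36x10 mm, lying at the back of gap 2, 4 or 5. Origin at the centre of its underside.
- cell: Loose black battery cell, 15 mm across, 50 mm tall, standing at the back of gap 2, 4 or 5. Origin at the centre of its underside.
Not all that is in view belongs to the job. Of the things that look like the tin, take the one that is nearest to the robot's base at the start.

How it is judged:
On the way, in this order (a step that is already met when the one before it is completed fails the run):
1. the tin is in the lane, between the rail and the dividers, in front of gap 1 (x of tin in the frame of rack between -0.013 and 0.02 m and y of tin in the frame of rack between -0.141 and -0.111 m).
2. the tin is in the lane, between the rail and the dividers, in front of gap 2 (x of tin in the frame of rack between -0.013 and 0.02 m and y of tin in the frame of rack between -0.078 and -0.048 m).
3. the tin is in the lane, between the rail and the dividers, in front of gap 3 (x of tin in the frame of rack between -0.013 and 0.02 m and y of tin in the frame of rack between -0.015 and 0.015 m).
At the end, for the whole second after the job is handed in: The tin stands upright at rest on the rack's floor in the third gap from the right, within 4 mm of the back wall; the connectors and the battery are within 15 mm of where they stood (x of tin in the frame of rack between 0.0495 and 0.058 m and y of tin in the frame of rack between -0.008 and 0.008 m and z of tin in the frame of rack between 0 and 0.008 m and angle between tin's own z axis and vertical below 0.1 rad and linear speed of tin below 0.01 m/s and distance of each of connector_small, connector_large, cell from where it was at the start of the episode below 0.015 m); the robot touches nothing.
It fails at once if the tin is lifted by more than 8 mm (z of tin in the frame of rack above 0.012 m).
It fails at once if the tin is tipped (angle between tin's own z axis and vertical above 0.35 rad).
It fails at once if a connector or the battery is moved by more than 15 mm or the battery knocked over (not (distance of connector_small from where it was at the start of the episode below 0.015 m) or not (distance of connector_large from where it was at the start of the episode below 0.015 m) or not (distance of cell from where it was at the start of the episode below 0.015 m) or angle between cell's own z axis and vertical above 0.5 rad).
It also fails if it takes over 48 s, if anything falls off the work surface, if the arm or the gripper's body presses on something with over 40 N, if the wrist force passes 120 N, or if a joint passes its speed limit or range.

### The arm

A 6-joint arm with a two-finger parallel gripper is mounted at the origin on a cart in front of the work surface, level with it; the furniture and walls round the work are solid. World frame = base frame: x ahead of the robot, y to its left, z up, the work surface at z = 0. Lengths are in m, angles in rad, forces in N, time in s.
With the tool pointing down it reaches from about 0.25 to 0.775 m from the base axis. Payload 4 kg.
Tool frame: the origin (TCP) lies at the centre of the arm's flange, where the gripper is bolted on; the fingertips stand 199 mm ahead of it and the grasp point (between the pads) lies 180 mm ahead of it (robot.tcp_to_tips is the distance from the TCP to the fingertips, in m); z points along the fingers, y is the line along which they close (so a half turn about z gives the same grasp; the last joint's range is limited). The gripper opens to 94 mm and grips with 3 to 60 N. Pads are 16 mm wide; open, the fingers measure 119 mm over their backs; the gripper's body (75 mm by 177 mm) begins 78 mm behind the grasp point.
Start: joints at [1.032, 0.087, 1.371, -0, 1.684, -0.103], TCP at [0.232, 0.499, 0.405] pointing down, gripper open.
Joint ranges: [-3.1, 3.1], [-0.76, 2.03], [0.27, 2.55], [-1.08, 4.22], [0.17, 2.65], [-2.57, 2.57]. Speed limits (rad/s): [2.79, 2.79, 3.14, 3.14, 3.14, 3.14].

### API

Orientations are given as [roll, pitch, yaw] about the fixed x, y, z axes, in that order (R = Rz(yaw) Ry(pitch) Rx(roll)).
In Python, from bench import telemetry, snapshot, ticket, robot gives the robot as it stands.
- The arm moves only by the tool apply_moves, never from a script. Its argument "moves" is a list that holds one entry, the list of rows, each a list of 5 numbers: the shift along the tool's x, y, z in units of 50 mm (1.0 is 50 mm), then the turn about the tool's z in units of 10 degrees (1.0 is 10 degrees), then the closure, from 0 (fully open) to 1 (shut). A call has 1 to 10 rows; each row is the pose to reach, as a shift and turn from the pose commanded when the call began, along the tool's axes at that moment; what a row does not reach only later rows make up. A row lasts 1/8 s, in which the tool goes at most 62.5 mm and 10.7 degrees, less where a joint would pass 70% of its speed; a pose out of reach is approached as far as the arm can. A call with a gripper value outside its range is refused whole. The fingers move at their own pace and stop on an object; the grip force is fixed at half the most. Time passes only in rows, so rows that repeat a pose let the fingers close. It gives the time, the measured TCP pose, the force, the opening and the grip force at its end, in the units of the state.
- telemetry.get_obs(): the state, without advancing time (a new reading comes with each control period).
- snapshot(name): name is "side" or "top" or "wrist"; returns a dict with "image" (400x640x3 uint8, red, green, blue), "fovy" (degrees; the focal length in pixels is half the picture's height over the tangent of half this angle, whatever the lens; pixels are square), "cx", "cy" (the principal point, pixels), "R" (3x3) and "t" (3): a world point X has camera coordinates R X + t. Camera axes: x right, y down, z forward; pixel columns grow to the right and rows downward; lengths in m; the calibration is good to about 2 mm. A picture is of the moment at which its call begins. There is no depth.
- ticket.close_job(): hands the job in; it is judged then, once.
The state is a dict: "time": time; "joint_positions": joint angles; "qvel": joint speeds; "joint_torque": joint torques, N m; "tool_pos": TCP position; "ee_rot": TCP orientation; "wrist_force": force on the tool from outside, world axes, zero at the start; "wrist_torque": the same for the moment, N m; "width": finger opening in m; "finger_force": force on a finger pad.
Only numpy, scipy, OpenCV 4.12 (cv2) and the standard library are available. Lean on these libraries where they do the work, as an engineer would, in place of code of your own. Each camera call takes 0.05 s, during which the arm holds its last target. There are 200 camera calls.

## Working session

There is one attempt and no reset: what is moved stays moved. The work goes in short steps, Python scripts to look and compute and a tool call to move; the robot and the scene stay as the last step left them, time stands still between calls to the robot, and variables do not carry over. Pictures are saved under pics/ and viewed, at most 10 in all, crops included, and the job is handed in when it is done.

Besides the shell and the picture viewer there is one more tool, called after "Call:" in YAML: its name, and indented under it one key for each argument. apply_moves: Moves the arm, as the interface text tells. Its arguments: {"type":"object","properties":{"moves":{"type":"array","items":{"type":"array","items":{"type":"array","items":{"type":"number"}}}}},"required":["moves"]}

```bash
mkdir -p pics; python3 - <<'E'
from bench import telemetry,snapshot
import cv2
o=telemetry.get_obs();print(o)
for n in("top","side"):
    s=snapshot(n);cv2.imwrite(f"pics/{n}0.png",s["image"][:,:,::-1]);print(n,s["fovy"],s["cx"],s["cy"],s["R"],s["t"])
E
```

```text
{'time': 0.0, 'joint_positions': array([ 1.03186809e+00,  8.79300991e-02,  1.37224933e+00, -1.22632862e-05,
        1.68358203e+00, -1.03109850e-01]), 'qvel': array([ 0.00103641,  0.00050668, -0.00015249, -0.0016406 , -0.00108668,
       -0.00022227]), 'joint_torque': array([-3.03057150e-04, -3.40182817e+01, -3.02432191e+01,  7.18296831e-02,
        3.31028039e-02, -1.82662502e-04]), 'tool_pos': array([0.23213454, 0.49848319, 0.40351981]), 'ee_rot': array([-3.13943411e+00, -2.11105478e-04,  2.70577267e+00]), 'wrist_force': array([ 0.54870816, -0.40891427, -0.29544656]), 'wrist_torque': array([0.00679821, 0.00063861, 0.00694865]), 'finger_force': 0.0, 'width': 0.09361114953355992}
top 50.640664591596824 315.5316338775495 203.18573728904715 [[ 0.02174913 -0.9995741   0.01945767]
 [-0.98665703 -0.02460099 -0.16094316]
 [ 0.16135329 -0.01569767 -0.98677186]] [-0.14576113  0.54562723  1.00023591]
side 46.776718139542844 322.8715214733767 199.81332676111245 [[-0.93223311 -0.36161326 -0.01331488]
 [-0.12414255  0.35416686 -0.92690586]
 [ 0.33989713 -0.86243938 -0.37505766]] [0.49571358 0.13960447 0.8778795 ]
```

View pics/top0.png

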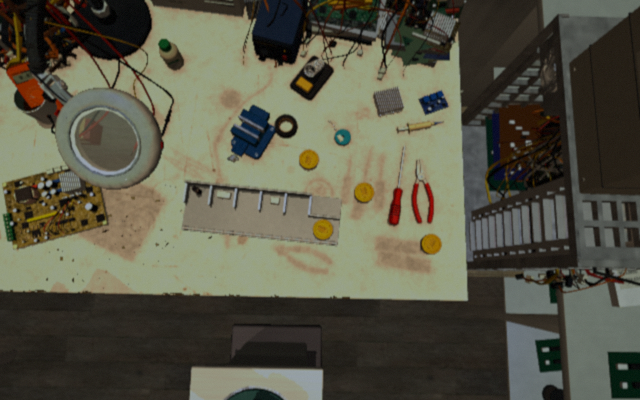

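View pics/side0.png

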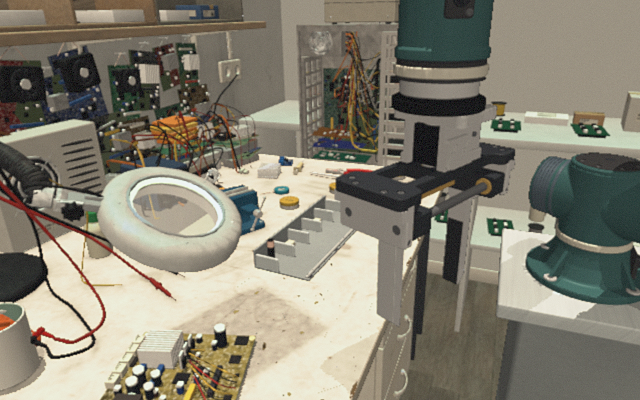

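The top view shows four yellow tins at about (323,230), (309,159), (363,192) and (431,243). The only one in the rack lane is (323,230). The rack spans about (183,182) to (340,245). The black cell is in gap 5 (197,188), with white connectors at (224,194) and (276,199). Next I'll measure and take a close crop.

```bash
cat > h.py <<'E'
import numpy as np,cv2
from bench import telemetry,snapshot
def f(s): return s["image"].shape[0]/2/np.tan(np.radians(s["fovy"])/2)
def ray(s,px,z):
    R=np.array(s["R"]);t=np.array(s["t"]);c=-R.T@t
    d=R.T@np.array([(px[0]-s["cx"])/f(s),(px[1]-s["cy"])/f(s),1]);return c+d*(z-c[2])/d[2]
def proj(s,X):
    p=np.array(s["R"])@X+s["t"];return p[:2]/p[2]*f(s)+[s["cx"],s["cy"]]
def yellow(s):
    h=cv2.cvtColor(s["image"],cv2.COLOR_RGB2HSV);m=cv2.inRange(h,(18,130,90),(32,255,255))
    n,l,st,c=cv2.connectedComponentsWithStats(m);return [(c[i].round(1),st[i]) for i in range(1,n) if st[i][4]>80]
E
python3 - <<'E'
from h import *
s=snapshot("top")
for c,st in yellow(s):
    p=ray(s,c,.024);print(c,st,p.round(4),np.hypot(*p[:2]).round(3))
im=s["image"][170:255,170:350,::-1]
cv2.imwrite("pics/crop.png",cv2.resize(im,None,fx=4.4,fy=4.4,interpolation=cv2.INTER_CUBIC))
E
```

```text
[15.7 43.7] [ 10  17   9  45 105] [0.9611 0.6711 0.024 ] 1.172
[303.8  83.6] [296  77  16  14 128] [ 0.8723 -0.0953  0.024 ] 0.877
[308.4 158.9] [299 150  20  19 298] [ 0.6672 -0.1125  0.024 ] 0.677
[363.8 191.8] [354 182  20  20 311] [ 0.5848 -0.2554  0.024 ] 0.638
[ 85.4 212.7] [ 62 186  43  48 725] [0.5141 0.4391 0.024 ] 0.676
[ 43.8 210.6] [ 26 193  43  38 524] [0.5169 0.5421 0.024 ] 0.749
[ 18.2 216.7] [  9 210  16  17  89] [0.5001 0.6028 0.024 ] 0.783
[322.5 229. ] [313 219  20  21 330] [ 0.4874 -0.1522  0.024 ] 0.511
[ 23.6 238.6] [ 13 227  21  21 185] [0.4463 0.5825 0.024 ] 0.734
[431.1 243.6] [422 234  20  20 315] [ 0.4573 -0.4245  0.024 ] 0.624
```

View pics/crop.png

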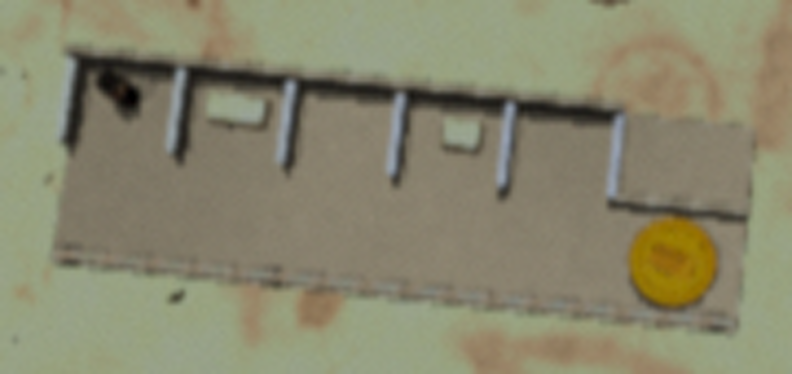

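The crop shows the tin at crop (673,262), between the rail and the guide wall. It is the tin nearest the base at 0.511 m (the next is 0.624 m). Gap 3 is empty, between the dividers at crop x 287 and 397. Connectors are in gaps 2 and 4, and the cell is in gap 5. Now fitting the rack pose.

```bash
cat >> h.py <<'E'
def fit(s,uv,P):
    from scipy.optimize import least_squares
    P=np.array(P)
    def w(q): c,a=np.cos(q[2]),np.sin(q[2]);return np.c_[q[0]+c*P[:,0]-a*P[:,1],q[1]+a*P[:,0]+c*P[:,1]]
    W=np.array([ray(s,u,p[2])[:2] for u,p in zip(uv,P)])
    r=least_squares(lambda q:(w(q)-W).ravel(),[.5,0,0]);return r.x,(w(r.x)-W)*1e3
def rk(q,X): c,a=np.cos(q[2]),np.sin(q[2]);d=np.array(X)[:2]-q[:2];return np.array([c*d[0]+a*d[1],-a*d[0]+c*d[1]])
def wd(q,X): c,a=np.cos(q[2]),np.sin(q[2]);return np.array([q[0]+c*X[0]-a*X[1],q[1]+a*X[0]+c*X[1]])
E
python3 - <<'E'
from h import *
s=snapshot("top")
cr=[(67,143),(176,157),(285,168),(396,182),(502,193),(612,200)]
P=[(.029,.1575-.063*k,.03) for k in range(6)]
cr+=[(753,125),(737,330),(55,262)];P+=[(.084,-.237,.004),(-.035,-.237,.01),(-.035,.160,.01)]
uv=[(170+a/4.4-.4,170+b/4.4-.4) for a,b in cr]
q,e=fit(s,uv,P);print(q,e.round(1).tolist())
c=[c for c,st in yellow(s) if abs(c[0]-322)<4][0]
t=ray(s,c,.024);print(t,rk(q,t)*1e3)
for y in(-.29,-.24):print(wd(q,(0,y)))
for px in((110,187),(160,140)):print(ray(s,px,.2),ray(s,px,.35))
E
```

```text
[ 0.50340089  0.04091205 -0.07601546] [[-1.8, 2.5], [-0.0, 1.8], [-0.0, 0.9], [1.7, 1.3], [1.7, -1.2], [-0.6, -1.5], [-1.7, -3.3], [0.2, -2.5], [0.6, 2.1]]
[ 0.4874277  -0.15219199  0.024     ] [  -1.26230376 -193.75943568]
[ 0.48137764 -0.2482505 ]
[ 0.48517475 -0.19839489]
[0.54727415 0.30117342 0.2       ] [0.51870685 0.22977616 0.35      ]
[0.6523544  0.20535682 0.2       ] [0.60582785 0.15033556 0.35      ]
```

Call:
apply_moves:
  moves:
    - [[-0.8,-0.82,0,0,0.79],[-1.6,-1.64,0,0,0.79],[-2.4,-2.46,0,0,0.79],[-3.2,-3.28,0,0,0.79],[-4.0,-4.1,0,0,0.79],[-4.8,-4.92,0,0,0.79],[-5.6,-5.74,0,0,0.79],[-6.4,-6.56,0,0,0.79],[-7.2,-7.38,0,0,0.79],[-8.0,-8.2,0,0,0.79]]

```text
time: 1.45
tool_pos: [0.4218, -0.0438, 0.4047]
ee_rot: [3.141, 0.001, 2.705]
wrist_force: [1.4, 0.4, -0.4]
width: 0.0199
finger_force: 0.0
```

Call:
apply_moves:
  moves:
    - [[-0.5,-0.5,0.2,1,0.79],[-1.0,-1.0,0.4,2,0.79],[-1.5,-1.5,0.6,3,0.79],[-2.0,-2.0,0.8,4,0.79],[-2.63,-2.74,1.0,5,0.79],[-2.63,-2.74,1.2,6,0.79],[-2.63,-2.74,1.4,6.9,0.79],[-2.63,-2.74,1.6,6.94,0.79],[-2.63,-2.74,1.6,6.94,0.79]]

```text
time: 2.58
tool_pos: [0.4828, -0.2214, 0.3235]
ee_rot: [-3.14, -0.001, 1.497]
wrist_force: [0.1, -0.3, -0.1]
width: 0.0194
finger_force: 0.0
```

```bash
python3 - <<'E'
from h import *
print(telemetry.get_obs())
s=snapshot("wrist");cv2.imwrite("pics/w1.png",s["image"][:,:,::-1]);print(-s["R"].T@s["t"])
for c,st in yellow(s): print(c,st,ray(s,c,.024))
E
```

```text
{'time': 2.575, 'joint_positions': array([-5.36691948e-01,  7.64679052e-02,  1.54395046e+00,  6.80352046e-05,
        1.52348900e+00, -4.62721960e-01]), 'qvel': array([ 2.98476341e-03, -1.40217900e-02, -2.30877486e-02, -4.82839977e-05,
        6.98857452e-03,  6.63064918e-03]), 'joint_torque': array([-8.65037483e-02, -3.24609554e+01, -2.92570549e+01,  5.37896866e-02,
        6.66211912e-03,  9.63412895e-03]), 'tool_pos': array([ 0.48283065, -0.22138463,  0.32348635]), 'ee_rot': array([-3.13955168e+00, -1.09406194e-03,  1.49682193e+00]), 'wrist_force': array([ 0.08050306, -0.31720742, -0.13870391]), 'wrist_torque': array([-0.05452429,  0.07041141, -0.02342829]), 'finger_force': 0.0, 'width': 0.019368896402005602}
[ 0.48768391 -0.13815711  0.30402753]
[537.6  58. ] [ 507   26   62   66 3101] [ 0.66538604 -0.11190686  0.024     ]
[324.4 123.5] [ 296   94   58   60 2703] [ 0.48704829 -0.15097371  0.024     ]
[433.2 225.4] [ 407  201   53   49 1973] [ 0.58356102 -0.25292483  0.024     ]
[277.7 351.6] [276 326   5  49 147] [ 0.41864649 -0.38759226  0.024     ]
[369.1 351.5] [367 327   5  48 153] [ 0.51772012 -0.39469276  0.024     ]
[315.7 374.2] [ 294  360   44   32 1167] [ 0.45735481 -0.42111977  0.024     ]
```

View pics/w1.png

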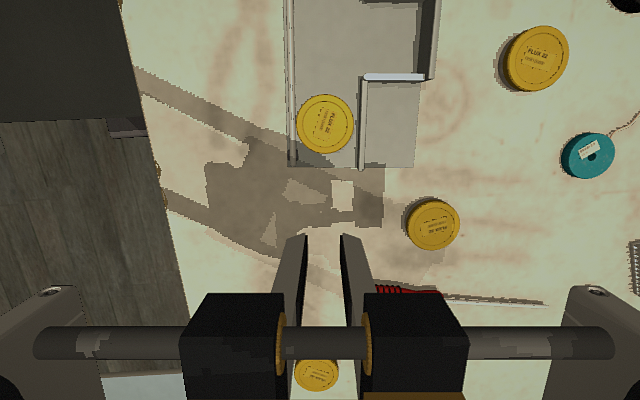

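The wrist view shows the tin at (324,123), between the rail (column ~289) and the guide wall (column ~362). The plate's right end is at row ~166 and the first divider nose is at (363,77). The fingers are below it in the picture, in line with the lane.

```bash
python3 - <<'E'
from h import *
s=snapshot("wrist")
q0=np.array([.5034,.0409,-.0760])
for u,P in [((413.5,167),(.084,-.237,.004)),((363,77),(.029,-.1575,.03)),((424,77),(.079,-.1575,.03)),((362,168),(.0315,-.237,.022)),((290,166),(-.032,-.237,.01)),((287,0),(-.032,-.13,.01))]:
    print(u,(rk(q0,ray(s,u,P[2]))*1e3).round(1),[1e3*a for a in P])
print(rk(q0,ray(s,(324.4,123.5),.024))*1e3, rk(q0,telemetry.get_obs()["tool_pos"])*1e3,wd(q0,(0,-.25)))
E
```

```text
(413.5, 167) [  85.4 -234.7] [84.0, -237.0, 4.0]
(363, 77) [  30.4 -155.5] [29.0, -157.5, 30.0]
(424, 77) [  80.3 -155.4] [79.0, -157.5, 30.0]
(362, 168) [  33.3 -232.4] [31.5, -237.0, 22.0]
(290, 166) [ -33.7 -232.8] [-32.0, -237.0, 10.0]
(287, 0) [-32.2 -94.4] [-32.0, -130.0, 10.0]
[  -1.14625106 -192.82585683] [  -0.29101189 -263.17079353] [ 0.48441829 -0.20837835]
```

Call:
apply_moves:
  moves:
    - [[0,0.01,0.6,0,0.79],[0,0.01,1.2,0,0.79],[0,0.01,1.8,0,0.79],[0,0.01,2.1,0,0.79],[0,0.01,2.28,0,0.79],[0,0.01,2.28,0,0.79]]

```text
time: 3.42
tool_pos: [0.4838, -0.2217, 0.2109]
ee_rot: [3.141, 0.0, 1.495]
wrist_force: [-0.8, 0.7, 0.0]
width: 0.0196
finger_force: 0.0
```

Call:
apply_moves:
  moves:
    - [[0.15,0,0,0,0.79],[0.3,0,0,0,0.79],[0.4,0,0,0,0.79],[0.5,0,0,0,0.79],[0.6,0,0,0,0.79],[0.7,0,0,0,0.79],[0.8,0,0,0,0.79],[0.9,0,0,0,0.79],[1.0,0,0,0,0.79],[1.1,0,0,0,0.79]]

```text
time: 4.68
tool_pos: [0.4878, -0.1665, 0.2107]
ee_rot: [3.142, -0.0, 1.495]
wrist_force: [0.4, -0.2, 0.3]
width: 0.0198
finger_force: 0.1
```

```bash
cat > l.py <<'E'
from h import *
q0=np.array([.5038,.042,-.0760])
o=telemetry.get_obs();print(o["time"],o["tool_pos"],o["ee_rot"],o["wrist_force"].round(1),"tcp rack",rk(q0,o["tool_pos"])*1e3)
for n in("wrist","top"):
    s=snapshot(n)
    for c,st in yellow(s):
        p=rk(q0,ray(s,c,.024))*1e3
        if abs(p[0]-20)<60 and abs(p[1])<240: print(n,c,st,p.round(1))
E
python3 l.py
```

```text
4.675 [ 0.48781626 -0.16650447  0.21065146] [ 3.14159114e+00 -8.45098920e-05  1.49452604e+00] [ 0.4 -0.2  0.3] tcp rack [-1.06507928e-01 -2.09116193e+02]
wrist [323.4 199.6] [ 279  157   90   86 5971] [  -1.4 -174.8]
top [309.6 228.9] [306 221   9  16 100] [  -4.5 -162.7]
```

Call:
apply_moves:
  moves:
    - [[0.1,0,0,0,0.79],[0.2,0,0,0,0.79],[0.3,0,0,0,0.79],[0.4,0,0,0,0.79],[0.5,0,0,0,0.79],[0.6,0,0,0,0.79],[0.7,0,0,0,0.79],[0.8,0,0,0,0.79],[0.9,0,0,0,0.79],[1.0,0,0,0,0.79]]

```text
time: 6.02
tool_pos: [0.4916, -0.1167, 0.2107]
ee_rot: [3.142, -0.0, 1.495]
wrist_force: [-0.0, -0.4, 0.3]
width: 0.0199
finger_force: 0.1
```

```bash
python3 l.py
```

```text
6.025 [ 0.491627   -0.11665051  0.21067618] [ 3.14153472e+00 -2.06303788e-05  1.49453665e+00] [-0.  -0.4  0.3] tcp rack [-9.20222245e-02 -1.59116805e+02]
wrist [323.4 199.7] [ 279  157   90   86 6004] [  -1.4 -124.8]
wrist [368.8 346.8] [366 318   6  57 197] [  27.9 -223.8]
wrist [277.8 350.8] [276 326   5  49 164] [ -31.  -226.9]
```

The tin is in front of gap 1 and steady between the fingertips. Continuing past gap 2 to gap 3.

Call:
apply_moves:
  moves:
    - [[0.13,0,0,0,0.79],[0.26,0,0,0,0.79],[0.39,0,0,0,0.79],[0.52,0,0,0,0.79],[0.65,0,0,0,0.79],[0.78,0,0,0,0.79],[0.9,0,0,0,0.79],[1.02,0,0,0,0.79],[1.14,0,0,0,0.79],[1.26,0,0,0,0.79]]

```text
time: 7.38
tool_pos: [0.4964, -0.0538, 0.2107]
ee_rot: [3.142, -0.0, 1.494]
wrist_force: [0.7, 0.3, -0.5]
width: 0.0201
finger_force: 0.1
```

Call:
apply_moves:
  moves:
    - [[0.13,0,0,0,0.79],[0.26,0,0,0,0.79],[0.39,0,0,0,0.79],[0.52,0,0,0,0.79],[0.65,0,0,0,0.79],[0.78,0,0,0,0.79],[0.92,0,0,0,0.79],[1.06,0,0,0,0.79],[1.16,0,0,0,0.79],[1.24,0,0,0,0.79]]

```text
time: 8.62
tool_pos: [0.5012, 0.008, 0.2107]
ee_rot: [3.142, -0.0, 1.495]
wrist_force: [-0.4, 0.0, -0.4]
width: 0.0196
finger_force: 0.1
```

```bash
python3 l.py; python3 - <<'E'
from h import *
s=snapshot("wrist");cv2.imwrite("pics/w2.png",s["image"][:,:,::-1])
E
```

```text
8.625 [0.50115009 0.00801025 0.21069206] [ 3.14151285e+00 -3.59205511e-05  1.49470576e+00] [-0.4  0.  -0.4] tcp rack [ -0.06153014 -34.09283538]
wrist [323.4 199.7] [ 279  157   90   86 5994] [-1.3  0.2]
wrist [368.8 347.3] [366 319   6  56 193] [ 27.9 -99.2]
wrist [277.8 350.9] [276 326   5  49 165] [ -31. -102.]
```

View pics/w2.png

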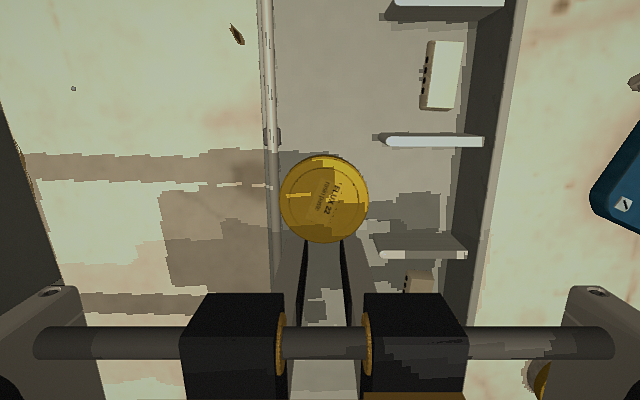

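The tin sits at (324,200) in the lane. Gap 3's dividers are at rows ~141 and ~254, so it is centred on the empty third gap. Now I'll back off, rise, turn 90° and go round behind it.

Call:
apply_moves:
  moves:
    - [[-0.3,0,0,0,0.79],[-0.3,0,0,0,0.79],[-0.3,0,-0.7,0,0.79],[-0.3,0,-1.4,0,0.79],[-0.3,0,-1.4,1,0.79],[-0.2,-0.4,-1.4,2,0.79],[0,-0.8,-1.4,3,0.79],[0.3,-1.1,-1.4,4,0.79],[0.68,-1.2,-1.4,5,0.79],[0.68,-1.2,-1.4,6,0.79]]

```text
time: 10.02
tool_pos: [0.4434, 0.0467, 0.2808]
ee_rot: [-3.141, -0.0, 0.442]
wrist_force: [0.7, -0.7, 0.1]
width: 0.0199
finger_force: 0.0
```

Call:
apply_moves:
  moves:
    - [[0,0,0,1,0.79],[0,0,0,2,0.79],[0,0,0,3,0.79],[0,0,0,3,0.79]]

```text
time: 10.52
tool_pos: [0.4438, 0.0459, 0.2807]
ee_rot: [-3.141, -0.0, -0.075]
wrist_force: [1.4, -0.3, -0.6]
width: 0.0197
finger_force: 0.0
```

```bash
python3 l.py; python3 - <<'E'
from h import *
s=snapshot("wrist");cv2.imwrite("pics/w3.png",s["image"][:,:,::-1])
E
```

```text
10.525 [0.44384574 0.04586197 0.2806849 ] [-3.14134648e+00 -5.52477680e-05 -7.48671347e-02] [ 1.4 -0.3 -0.6] tcp rack [-60.07442417  -0.70131172]
wrist [324.4 138.8] [ 291  105   68   68 3551] [-0.5 -1.1]
top [249.8 219.6] [244 212  13  17 165] [  3.8 -11.5]
```

View pics/w3.png

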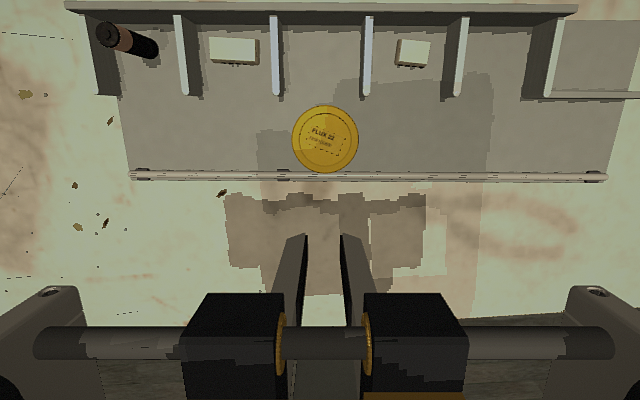

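The dividers of gap 3 are at columns ~277 and ~367. The tin at (324,139) and the fingers (~323) are centred on it. Lowering to 13–14 mm behind the rail, then pushing.

Call:
apply_moves:
  moves:
    - [[0,0,0.5,0,0.79],[0,0,1.0,0,0.79],[0,0,1.25,0,0.79],[0,0,1.35,0,0.79],[0,0,1.35,0,0.79]]

```text
time: 11.3
tool_pos: [0.4441, 0.0461, 0.2135]
ee_rot: [-3.142, -0.0, -0.076]
wrist_force: [0.3, 0.2, 0.1]
width: 0.0194
finger_force: 0.0
```

```bash
python3 l.py
```

```text
11.3 [0.44410766 0.04614255 0.21349219] [-3.14150065e+00 -4.79850909e-04 -7.58573060e-02] [0.3 0.2 0.1] tcp rack [-59.83456057  -0.40165988]
wrist [325.1 150.7] [ 279  104   93   94 6627] [-0.2 -1. ]
top [252.2 220. ] [248 212   9  17  88] [  3.4 -17.6]
```

Tips are at 14.5 mm, clear of the rail. Now pushing.

Call:
apply_moves:
  moves:
    - [[0.2,0,0,0,0.79],[0.35,0,0,0,0.79],[0.45,0,0,0,0.79],[0.55,0,0,0,0.79],[0.65,0,0,0,0.79],[0.75,0,0,0,0.79],[0.85,0,0,0,0.79],[0.95,0,0,0,0.79],[1.05,0,0,0,0.79],[1.15,0,0,0,0.79]]

```text
time: 12.65
tool_pos: [0.5016, 0.0417, 0.2132]
ee_rot: [-3.142, -0.0, -0.076]
wrist_force: [0.5, 0.6, -0.9]
width: 0.0197
finger_force: 0.1
```

```bash
python3 l.py
```

```text
12.65 [0.50155355 0.04172074 0.21316695] [-3.14151442e+00 -3.35297936e-05 -7.62841705e-02] [ 0.5  0.6 -0.9] tcp rack [-2.21875812 -0.44902064]
wrist [323.5 198.6] [ 279  156   90   86 5880] [30.5 -0.2]
```

Call:
apply_moves:
  moves:
    - [[0.1,0,0,0,0.79],[0.2,0,0,0,0.79],[0.3,0,0,0,0.79],[0.36,0,0,0,0.79],[0.4,0,0,0,0.79],[0.42,0,0,0,0.79],[0.43,0,0,0,0.79]]

```text
time: 13.62
tool_pos: [0.5226, 0.0401, 0.2132]
ee_rot: [-3.142, 0.0, -0.076]
wrist_force: [-0.8, 0.2, 0.8]
width: 0.0199
finger_force: 0.2
```

```bash
python3 l.py
```

```text
13.625 [0.52264267 0.04011782 0.21316718] [-3.14153925e+00  5.54398109e-05 -7.61992984e-02] [-0.8  0.2  0.8] tcp rack [18.93118666 -0.44608167]
wrist [323.6 198.6] [ 279  156   90   86 5827] [51.6 -0.3]
```

No wall contact yet. Creeping 1 mm at a time while watching the force.

Call:
apply_moves:
  moves:
    - [[0.02,0,0,0,0.79],[0.04,0,0,0,0.79],[0.04,0,0,0,0.79]]

```text
time: 14.1
tool_pos: [0.5248, 0.04, 0.2132]
ee_rot: [-3.142, -0.0, -0.076]
wrist_force: [0.0, -0.5, 0.5]
width: 0.0196
finger_force: 0.0
```

Call:
apply_moves:
  moves:
    - [[0.01,0,0,0,0.79],[0.02,0,0,0,0.79],[0.02,0,0,0,0.79]]

```text
time: 14.48
tool_pos: [0.5257, 0.0399, 0.2132]
ee_rot: [-3.142, -0.0, -0.076]
wrist_force: [-0.8, 0.2, 0.7]
width: 0.0195
finger_force: 0.1
```

```bash
python3 l.py
```

```text
14.475 [0.52567266 0.03988139 0.21319847] [-3.14152888e+00 -8.92684952e-05 -7.62518138e-02] [-0.8  0.2  0.7] tcp rack [21.97038191 -0.45177282]
wrist [323.5 198.9] [ 279  159   90   83 5791] [54.5 -0.2]
```

Call:
apply_moves:
  moves:
    - [[0.01,0,0,0,0.79],[0.02,0,0,0,0.79],[0.02,0,0,0,0.79]]

```text
time: 14.95
tool_pos: [0.5267, 0.0398, 0.2132]
ee_rot: [-3.141, -0.0, -0.076]
wrist_force: [-0.2, 0.1, 0.2]
width: 0.0198
finger_force: 0.1
```

```bash
python3 l.py; python3 - <<'E'
from h import *
s=snapshot("wrist");cv2.imwrite("pics/w4.png",cv2.resize(s["image"][60:300,200:450,::-1],None,fx=2.4,fy=2.4))
E
```

```text
14.95 [0.52668786 0.03979951 0.21318871] [-3.14148856e+00 -6.32489371e-05 -7.62958206e-02] [-0.2  0.1  0.2] tcp rack [22.98886706 -0.45633886]
wrist [323.6 199.4] [ 279  161   90   80 5710] [55.2 -0.3]
```

View pics/w4.png

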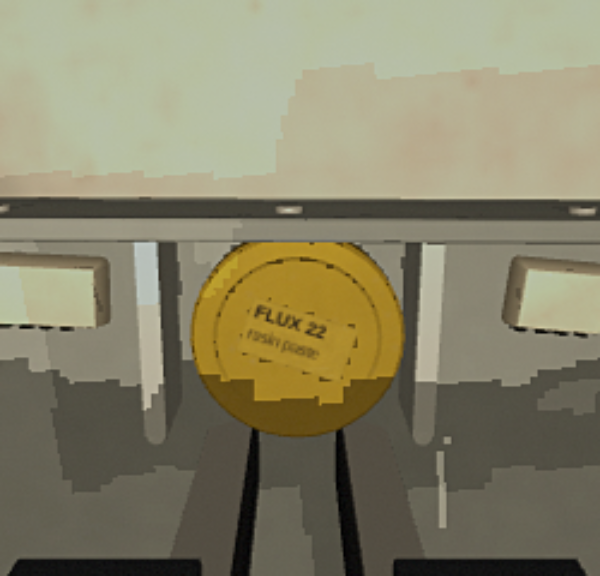

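The tin is centred between gap 3's dividers, and the back wall's top inner edge (row ~160) now hides its rear rim. I'll measure the wall in this same view to get the remaining distance.

```bash
python3 - <<'E'
from h import *
q0=np.array([.5038,.042,-.0760]);s=snapshot("wrist")
print("wall(z40)",rk(q0,ray(s,(324,160.4),.04))*1e3,"outer x84:",rk(q0,ray(s,(324,60+218/2.4),.04))*1e3)
print("tin front",rk(q0,ray(s,(324,242),.024))*1e3)
for c in((147,440),(426,440)):print("nose",rk(q0,ray(s,(200+c[0]/2.4,60+c[1]/2.4),.03))*1e3)
h=cv2.cvtColor(s["image"],cv2.COLOR_RGB2HSV);m=cv2.inRange(h,(18,130,60),(32,255,255));m[:140]=0
r=[(int(np.ptp(np.where(m[y])[0])),y) for y in range(165,240)];print(max(r),[y for w,y in r if w==max(r)[0]])
E
```

```text
wall(z40) [79.91421007 -0.47269951] outer x84: [84.61124437 -0.47475341]
tin front [29.13108247 -0.48430151]
nose [31.02177372 35.15829177]
nose [ 30.94966723 -30.85319516]
(89, 201) [201]
```

Call:
apply_moves:
  moves:
    - [[0.01,0,0,0,0.79],[0.02,0,0,0,0.79],[0.02,0,0,0,0.79]]

```text
time: 15.52
tool_pos: [0.5274, 0.0398, 0.2131]
ee_rot: [-3.142, 0.001, -0.076]
wrist_force: [-2.5, -0.8, 1.1]
width: 0.0199
finger_force: 0.9
```

```bash
python3 l.py
```

```text
15.525 [0.5274185  0.03975445 0.21310268] [-3.14153955e+00  1.05993974e-03 -7.62678469e-02] [-2.5 -0.8  1.1] tcp rack [23.7208161  -0.44579121]
wrist [323.6 200. ] [ 279  162   90   80 5697] [55.4 -0.3]
```

The wrist force has risen (-2.5 N along x) and the tool lagged its command, so the tin is against the wall. Backing straight out, then up.

Call:
apply_moves:
  moves:
    - [[-0.1,0,0,0,0.79],[-0.3,0,0,0,0.79],[-0.6,0,0,0,0.79],[-0.6,0,-0.8,0,0.79],[-0.6,0,-1.6,0,0.79],[-0.6,0,-1.8,0,0.79],[-0.6,0,-1.8,0,0.79]]

```text
time: 16.5
tool_pos: [0.4973, 0.0421, 0.3032]
ee_rot: [-3.141, -0.001, -0.076]
wrist_force: [0.2, -0.2, 0.7]
width: 0.0199
finger_force: 0.0
```

```bash
python3 l.py; python3 - <<'E'
from h import *
s=snapshot("wrist");cv2.imwrite("pics/w5.png",s["image"][:,:,::-1])
E
```

```text
16.5 [0.49730984 0.04205619 0.30315301] [-3.14144620e+00 -8.50562391e-04 -7.62047766e-02] [ 0.2 -0.2  0.7] tcp rack [-6.47568953 -0.43674787]
wrist [323.5 134. ] [ 293  103   62   63 3006] [55.1 -0.3]
top [252.1 195.8] [247 190  11  13 113] [64.5 -9.9]
```

View pics/w5.png

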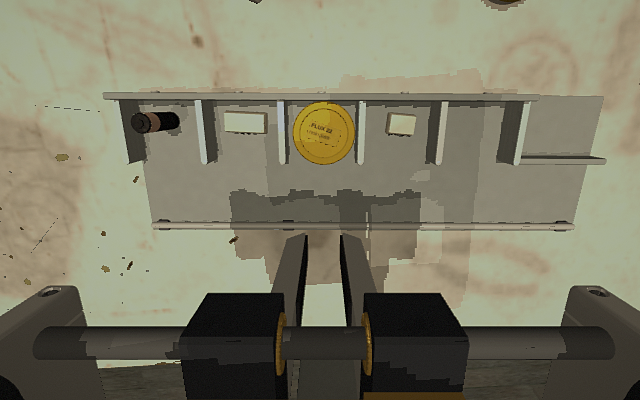

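The tin at (324,134) is home in gap 3 against the back wall, and gaps 2, 4 and 5 are undisturbed. The gripper is clear.

```bash
python3 -c "
from bench import ticket;print(ticket.close_job())"
```

```text
the job is handed in; nothing more can be done
None
```

The tin went along the lane past gaps 1 and 2 into the third gap, and contact force showed it reach the back wall; the connectors and battery looked undisturbed, and I handed the job in at about 16.5 s (no verdict was returned).

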